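# Set the dial, push the support leg to its mark and squeeze its cam lever shut

### The arm

A 6-joint arm with a two-finger parallel gripper is mounted at the origin on a cart in front of the work surface, level with it; the furniture and walls round the work are solid. World frame = base frame: x ahead of the robot, y to its left, z up, the work surface at z = 0. Lengths are in m, angles in rad, forces in N, time in s.
With the tool pointing down it reaches from about 0.3 to 0.875 m from the base axis. Payload 6.4 kg.
Tool frame: the origin (TCP) lies at the very end of the fingers, on their centre line; the grasp point (between the pads) lies ctrl.grip_point_offset behind it (ctrl.grip_point_offset is the distance from the TCP to the grasp point, in m); z points along the fingers, x is the direction in which the jaws open and shut, and the axes are right-handed (so a half turn about z gives the same grasp; the last joint's range is limited). The gripper opens to 85 mm and grips with 20 to 120 N. Pads are 22 mm wide; open, the fingers measure 114 mm over their backs; the gripper's body (76 mm by 85 mm) begins 54 mm behind the grasp point. The pads swing forward as they close: fully open they stand 13 mm farther back than shut.
Start: joints at [0.963, 0.181, 1.607, -0, 1.354, -0.206], TCP at [0.225, 0.529, 0.231] pointing down, gripper open.
Joint ranges: [-2.99, 2.99], [-0.89, 2.07], [0.3, 2.58], [-1.14, 4.28], [0, 2.63], [-3.12, 3.12]. Speed limits (rad/s): [2.57, 2.57, 3.01, 3.14, 3.14, 3.14].

### API

Orientations are given as a unit quaternion [w, x, y, z].
In Python, from bench import get_obs, viewer, workorder, ctrl gives the robot as it stands. The module is installed in compiled form; this text tells all that it offers.
- The arm moves only by the tool move_arm, never from a script. Its argument "increments" is a list of rows, each an object of numbers: "tx", "ty", "tz": the shift along the tool's x, y, z in m; "turn": the turn about the tool's z in degrees. A call has 1 to 20 rows; each row is the pose to reach, as a shift and turn from the pose commanded when the call began, along the tool's axes at that moment; what a row does not reach only later rows make up. A row lasts 1/12 s, in which the tool goes at most 41.7 mm and 7.16 degrees, less where a joint would pass 70% of its speed; a pose out of reach is approached as far as the arm can. A call with a gripper value outside its range is refused whole. "gripper" is the opening, from 0 (shut) to 1 (fully open), set as the call begins (left out, the last holds). The fingers move at their own pace and stop on an object; the grip force is fixed at half the most. Time passes only in rows, so rows that repeat a pose let the fingers close. It gives the time, the measured TCP pose, the force and the opening at its end, in the units of the state.
- get_obs(): the state, without advancing time (a new reading comes with each control period).
- viewer.camera(name): name is "side" or "top"; returns (picture, depth): 400x640x3 uint8, red, green, blue; 400x640 float32, m along the optical axis (not along the pixel's ray), 0 where there is no reading.
- viewer.get_calibration(name): a dict with "intrinsics" (3x3 intrinsics, pixels), "origin" and "attitude" of the camera in the world. Camera axes: x right, y up, looking along -z (the intrinsics and any distortion apply to the point x, -y, -z); pixel columns grow to the right and rows downward; lengths in m; the calibration is good to about 2 mm. A picture is of the moment at which its call begins. get_calibration takes no time and is no camera call.
- workorder.hand_in(): hands the job in, once; it reports no verdict.
The state is a dict: "time_s": time; "q": joint angles; "dq": joint speeds; "joint_efforts": joint torques, N m; "eef_pos": TCP position; "eef_rot": TCP orientation; "wrist_force": force on the tool from outside, world axes, zero at the start; "torque": the same for the moment, N m; "opening": opening from 0.0 (shut) to 1.0 (fully open).
Only numpy, scipy, OpenCV 4.12 (cv2) and the standard library are available. Lean on these libraries where they do the work, as an engineer would, in place of code of your own. Each camera call takes 0.05 s, during which the arm holds its last target.

### The job

Set up the spring-loaded support leg lying in its cradle on the work cart: first turn the spring-load dial on the head block until its pointer stands at the brass flag. Then push the sliding leg out by its cross bar until its pointer meets the brass length marker, and only there, keeping the leg at the marker, slide the cam lever fully closed by squeezing it towards the fixed cheek. Finish still holding: keep the leg at its mark and the lever squeezed shut in the fingers, do not let go, and leave the markers and the fittings lying around where they are.

Things in the scene. Friction and masses are not known exactly. Their poses are not given: they have to be found in the camera images.
- stand: Fixed cradle of the leg. Steel base plate 124 (x) x 400 (y) x 12 mm; origin at the centre of its underside. Grey head block 84 x 84 mm at y = +140 mm, top at z = 56 mm; foot bracket 58 mm high at y = -175 mm; a 20 mm tube along y between them, axis at z = 36 mm, on which the leg slides towards -y. Nothing on it is higher than 102 mm. Its axes are the room's, turned up to 0.22 rad about z.
- dial (a joint): Angle of the black spring-load dial on top of the head block (rad), about the upright axis, growing anticlockwise seen from above; turns a full turn either way, stiff by 0.04 N m, stays where left. At 0 its pointer points along the stand's -x (towards the robot). It starts between -0.7 and -0.2.
- dial_flag (a joint): Angle of the brass flag at the rim of the dial plate (rad), same zero and sense as the dial: the dial is set when both angles are equal. Between 0.2 and 0.75; not to be moved.
- dial_grip (a point): On the dial's axis, 81.5 mm above the cart, 10 mm below the top of the dial's upright bar grip. The bar is 46 mm long (along the pointer direction), 14 mm thick, 26 mm tall, on a round skirt 48 mm across whose top is 65.5 mm above the cart.
- dial_pointer (a point): Tip of the dial's aluminium pointer, 30 mm from the dial axis.
- dial_mark (a point): The point 30 mm from the dial axis in the direction of the brass flag: where the pointer tip must be.
- leg_slide (a joint): How far the leg is pushed out along the stand's -y (m): 0 = retracted (start), up to 0.125. A spring pulls it back with 2.4 N at 0, rising by 0.3 N per 10 mm, plus 0.8 N friction: let go, it slides back. Nothing stops it at the mark.
- leg: The sliding leg; origin on the tube axis, axes as the stand's, z here above the cart. Cross bar: upright plate 100 (x) x 8 (y) mm, +y face at y = -25 mm, z 52 to 102 mm; put the open fingers on its +y side, one each side of cheek and lever, and push to -y. Fixed cheek: upright plate, outer face x = +18 mm, y -25 to +20 mm, z 55 to 97 mm. Housing below: top at z 55 mm.
- grip_point (a point): Point on the leg, 79 mm above the cart, midway (in stand x) between the outer faces of the fixed cheek and of the closed lever, 10 mm on the +y side of the cross bar's face: the middle of the finger pads when 20 mm wide fingers touch the bar.
- cam_lever: The cam lever, a steel paddle on the leg, upright plate 8 (x) x 40 (y) mm, 55 to 97 mm above the cart, axes as the stand's; its origin is the leg's when open and moves 10 mm to +x in closing. Outer face at x = -28 mm of its origin: 46 mm from the cheek's outer face when open, 36 mm when closed.
- cam_lever_slide (a joint): Slide of the cam lever (m): 0 = open (start, paddle towards the robot), 0.010 = fully closed, moving along the stand's +x towards the cheek. A spring pushes it open with 3 N at 0 and 5.5 N at 10 mm.
- length_index (a joint): Position of the brass length marker on the aluminium scale strip along the robot's side of the stand (m): when joint leg_slide has the same value, the leg's steel pointer is at the marker. Between 0.05 and 0.11; not to be moved.
- leg_pointer (a point): Tip of the leg's steel pointer, 57 mm from the tube axis towards the stand's -x, 36 mm above the cart.
- length_mark (a point): The point beside the brass length marker where the tip of the leg's pointer must be; axes as the stand's.
- tee_a: Brass pipe tee lying beside the stand, 56x66x45 mm, a bystander; origin under its centre.
- union_a: Brass pipe union, 54x54x48 mm, a bystander; origin under its centre.
- nipple_a: Brass threaded nipple, 46x40x52 mm, upright, a bystander; origin under its centre.
- cap_a: Brass hexagon cap, 41x47x25 mm, a bystander; origin under its centre.
- plug_a: Brass plug, 41x35x31 mm, on the robot's side of the stand, a bystander; origin under its centre.

How it is judged:
On the way, in this order (a step that is already met when the one before it is completed fails the run):
1. the dial's pointer is at the brass flag, the leg still in (distance between dial_pointer and dial_mark below 0.004 m and value of joint leg_slide below 0.03 m), for 0.3 s.
2. the leg's pointer is held at the length marker within 3 mm with the lever still open (y of leg_pointer in the frame of length_mark between -0.003 and 0.003 m and value of joint cam_lever_slide below 0.004 m), for 0.2 s.
At the end, for the whole second after the job is handed in: The dial pointer is within 4 mm of the flag point, the leg pointer within 3 mm of the length marker and still, the cam lever closed to more than 8 of its 10 mm, with the fingers still pressing on the lever (over 2 N); both would spring back if released (distance between dial_pointer and dial_mark below 0.004 m and y of leg_pointer in the frame of length_mark between -0.003 and 0.003 m and value of joint cam_lever_slide above 0.008 m and contact force between the fingers and cam_lever above 2 N and velocity of joint leg_slide below 0.01 m/s); the arm keeps its last pose, push and grip.
It fails at once if the lever is closed more than 6 mm while the leg is more than 6 mm off its mark (value of joint cam_lever_slide above 0.006 m and not (y of leg_pointer in the frame of length_mark between -0.006 and 0.006 m)).
It fails at once if the brass flag or the length marker is shifted by more than 3 mm (distance of any of dial_mark, length_mark from where it was at the start of the episode above 0.003 m).
It fails at once if a fitting lying around is shifted by more than 30 mm (distance of any of tee_a, union_a, nipple_a, cap_a, plug_a from where it was at the start of the episode above 0.03 m).
It also fails if it takes over 51 s, if anything falls off the work surface, if the arm or the gripper's body presses on something with over 40 N, if the wrist force passes 120 N, or if a joint passes its speed limit or range.

## Working session

There is one attempt and no reset: what is moved stays moved. The work goes in short steps, Python scripts to look and compute and a tool call to move; the robot and the scene stay as the last step left them, time stands still between calls to the robot, and variables do not carry over. Pictures are saved under pics/ and viewed, and the job is handed in when it is done.

Besides the shell and the picture viewer there is one more tool, called after ">>>" as a command line: name --argument value ..., lists and objects as JSON in quotes. move_arm: Moves the arm, as the interface text tells. Its arguments: {"type":"object","properties":{"increments":{"type":"array"},"gripper":{"type":"number"}},"required":["increments"]}

```bash
mkdir -p pics
cat > h.py <<'E'
import numpy as np, cv2
from bench import get_obs, viewer, workorder, ctrl
E
python3 - <<'E'
from h import *
o=get_obs()
for k,v in o.items(): print(k,np.round(v,4))
print(ctrl.grip_point_offset)
for n in("side","top"):
    im,d=viewer.camera(n); cv2.imwrite(f"pics/{n}0.png",im[:,:,::-1]); np.savez(f"{n}0.npz",im=im,d=d)
    c=viewer.get_calibration(n); print(n,{k:np.round(v,4).tolist() for k,v in c.items()})
E
```

```text
time_s 0.0
q [ 0.9627  0.1816  1.608  -0.      1.3538 -0.2063]
dq [ 0.      0.0009  0.001  -0.0009 -0.0002 -0.    ]
joint_efforts [-1.40000e-03 -4.44893e+01 -3.51322e+01 -5.00000e-04  9.50000e-03
 -0.00000e+00]
eef_pos [0.2245 0.5287 0.2304]
eef_rot [ 3.000e-04  8.340e-01  5.518e-01 -8.000e-04]
wrist_force [1.1686 0.1697 0.2105]
torque [ 0.0203 -0.0144  0.021 ]
opening 0.9971
0.0187
side {'intrinsics': [[444.324, 0.0, 321.5793], [0.0, 444.324, 189.2838], [0.0, 0.0, 1.0]], 'origin': [0.1211, -0.646, 0.5051], 'attitude': [0.829, 0.4779, -0.1509, -0.2482]}
top {'intrinsics': [[470.4239, 0.0, 312.3553], [0.0, 470.4239, 198.9747], [0.0, 0.0, 1.0]], 'origin': [0.3326, -0.0246, 1.0977], 'attitude': [-0.6938, -0.0731, 0.067, 0.7133]}
```

View pics/side0.png

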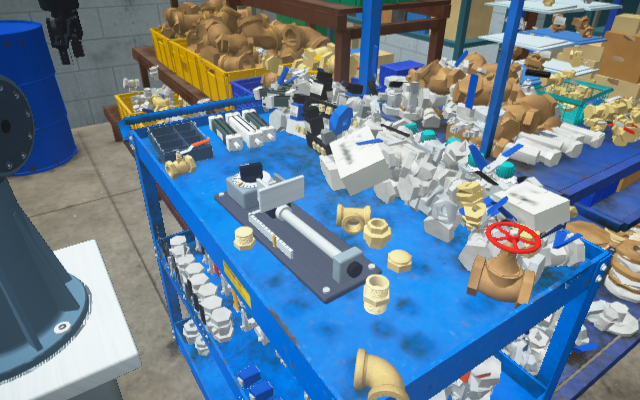

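View pics/top0.png

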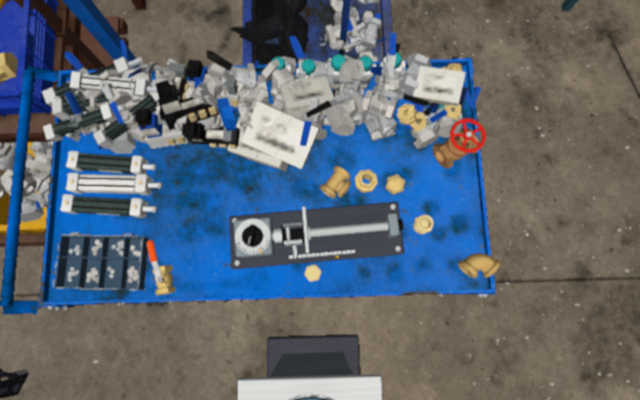

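The side view shows the stand running from the dial at (245,180) to the foot at (350,270). In the top view the dial is at (252,236), the cross bar at (305,230), the foot at (393,226) and the plug at (313,272). I'll zoom in on both.

Run:
```python
from h import *
t=np.load("top0.npz")['im'][195:280,220:420]; s=np.load("side0.npz")['im'][150:310,205:395]
cv2.imwrite("pics/topz.png",cv2.resize(t,None,fx=4,fy=4,interpolation=cv2.INTER_CUBIC)[:,:,::-1])
cv2.imwrite("pics/sidez.png",cv2.resize(s,None,fx=3.7,fy=3.7,interpolation=cv2.INTER_CUBIC)[:,:,::-1])
t=np.load("top0.npz")['im'][205:265,222:282]
cv2.imwrite("pics/dialz.png",cv2.resize(t,None,fx=10,fy=10,interpolation=cv2.INTER_CUBIC)[:,:,::-1])
```

```text
(no output)
```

View pics/topz.png

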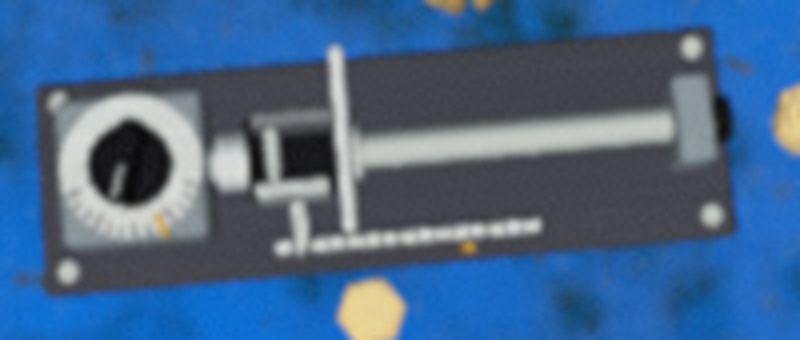

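View pics/sidez.png

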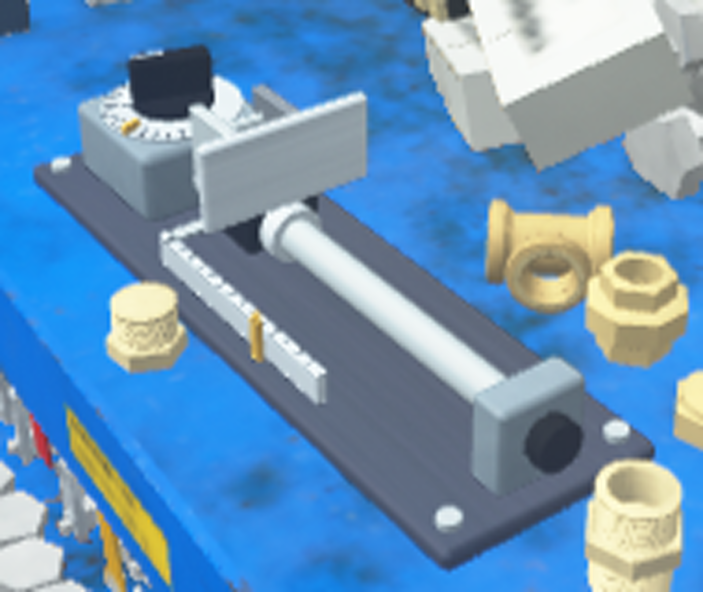

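View pics/dialz.png

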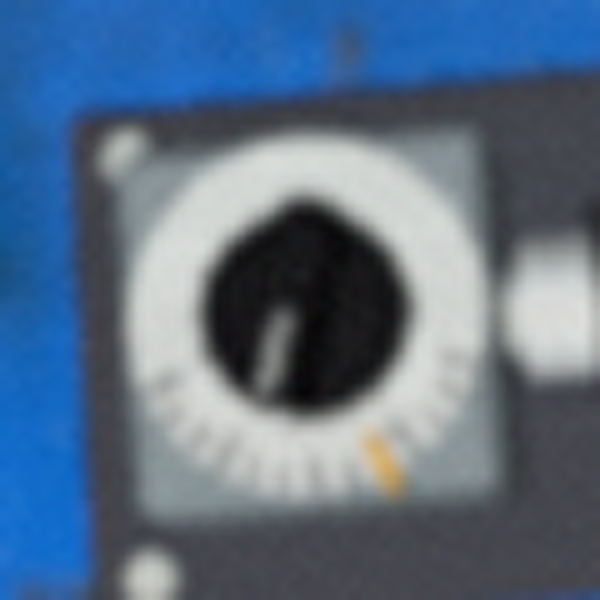

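The zooms show the dial's bar and pointer line at about (250,240) in the full top frame, and the flag at about (260.5,251.5). The leg pointer tip is near (295,257) and the brass length marker near (337,257). Next I'll turn these into positions.

```bash
cat >> h.py <<'E'
from scipy.spatial.transform import Rotation as Ro
CAL={n:viewer.get_calibration(n) for n in("side","top")}
def cam(n):
    c=CAL[n]; a=c['attitude']; R=Ro.from_quat([a[1],a[2],a[3],a[0]]).as_matrix()@np.diag([1,-1,-1])
    return np.array(c['intrinsics']),R,np.array(c['origin'])
def plane(n,uv,z):
    K,R,o=cam(n); uv=np.atleast_2d(np.asarray(uv,float)); r=np.c_[uv,np.ones(len(uv))]@np.linalg.inv(K).T@R.T
    return o+r*((z-o[2])/r[:,2])[:,None]
def proj(n,P):
    K,R,o=cam(n); p=(np.atleast_2d(P)-o)@R@K.T; return p[:,:2]/p[:,2:]
def cloud(n,d):
    K,R,o=cam(n); v,u=np.mgrid[:400,:640]; r=np.stack([u,v,np.ones_like(u)],-1)@np.linalg.inv(K).T
    return o+(r*d[...,None])@R.T
E
python3 - <<'E'
from h import *
T=np.load("top0.npz");S=np.load("side0.npz")
P=cloud("top",T['d']); im=T['im'].astype(int); hsv=cv2.cvtColor(T['im'],cv2.COLOR_RGB2HSV)
print("cart z",np.median(P[205:215,260:300,2]),"plate z",np.median(P[245:255,350:380,2]))
# base plate: dark low-sat mask
m=((hsv[...,2]<110)&(hsv[...,1]<90)).astype(np.uint8); m[:195]=0;m[280:]=0;m[:,:215]=0;m[:,415:]=0
c=max(cv2.findContours(m,0,2)[0],key=cv2.contourArea)
w=plane("top",c[:,0],0.012); r=cv2.minAreaRect((w[:,:2]*1000).astype(np.float32)); print("plate",r)
b=cv2.boxPoints(r);print(b)
# screws
for uv in [(234,221),(237,263),(393,207),(398,249)]: print(uv,plane("top",uv,0.014)[0])
# white ring
z=P[...,2]
W=((hsv[...,2]>165)&(hsv[...,1]<60)).astype(np.uint8); W[:,:225]=0; W[:,270:]=0; W[:212]=0; W[258:]=0
c=max(cv2.findContours(W,0,2)[0],key=cv2.contourArea); e=cv2.minEnclosingCircle(c);el=cv2.fitEllipse(cv2.convexHull(c));print("ring",e,el,plane("top",el[0],0.057))
# bar top
for n,Q,box in(("top",P,(205,265,222,282)),("side",cloud("side",S['d']),(150,225,215,275))):
    a,b_,c_,d_=box; q=Q[a:b_,c_:d_].reshape(-1,3)
    k=q[(q[:,2]>0.075)&(q[:,2]<0.1)]; print(n,len(k),k.mean(0),k.min(0),k.max(0)); 
    if len(k)>5: print(cv2.minAreaRect((k[:,:2]*1000).astype(np.float32)))
# oranges
for n,D in(("top",T),("side",S)):
    h=cv2.cvtColor(D['im'],cv2.COLOR_RGB2HSV); o=((h[...,0]>8)&(h[...,0]<28)&(h[...,1]>130)&(h[...,2]>120)).astype(np.uint8)
    k,l,st,ce=cv2.connectedComponentsWithStats(o)
    for i in range(1,k):
        x,y=ce[i]; 
        if (n=="top" and 222<x<420 and 195<y<280) or (n=="side" and 205<x<395 and 150<y<310): print(n,st[i],ce[i],cloud(n,D['d'])[l==i].mean(0))
E
```

```text
cart z 0.002424858533616625 plate z 0.012856031955157277
plate ((472.3374938964844, -114.22920227050781), (120.09645080566406, 218.26809692382812), 2.9762372970581055)
[[ 406.70383     -8.360174 ]
 [ 418.0367    -226.33385  ]
 [ 537.9712    -220.09824  ]
 [ 526.6383      -2.1245575]]
(234, 221) [0.50339727 0.16591425 0.014     ]
(237, 263) [0.40589695 0.15842338 0.014     ]
(393, 207) [ 0.52592477 -0.20608357  0.014     ]
(398, 249) [ 0.42770363 -0.21162639  0.014     ]
ring ((252.44737243652344, 236.3631591796875), 18.46358871459961) ((252.1661834716797, 236.18862915039062), (35.51194763183594, 36.602813720703125), 32.55585479736328) [[0.46131012 0.11766529 0.057     ]]
top 156 [0.46144113 0.11567831 0.08988447] [0.43935742 0.10594058 0.07560028] [0.48429875 0.12687207 0.09626605]
((461.9627990722656, 116.4888916015625), (14.485818862915039, 45.46376037597656), 76.53877258300781)
side 529 [0.44602185 0.04834296 0.08748792] [ 0.41686321 -0.01048361  0.07507818] [0.48003167 0.12236639 0.09995536]
((452.43560791015625, 53.49919891357422), (136.358642578125, 51.010013580322266), 81.10913848876953)
top [336 256   2   2   4] [336.5 256.5] [ 0.41282696 -0.06902506  0.03539277]
side [238 182   4   3   4] [239.5 183. ] [0.42563879 0.09914027 0.06513607]
side [273 235   2  12  18] [273.44444444 240.72222222] [ 0.41032903 -0.07048454  0.03188166]
side [224 262  27  45 252] [236.96031746 283.98015873] [ 0.31799796 -0.1146398   0.00962638]
side [232 289   7  21  59] [234.89830508 298.91525424] [ 0.38718902  0.09495938 -0.22813043]
```

```bash
cat >> h.py <<'E'
def inc(target,ang,o=None):
    """tool-axis shift & turn (deg) to bring TCP to world target with tool x at world angle ang (deg)"""
    o=o or get_obs(); a=o['eef_rot']; R=Ro.from_quat([a[1],a[2],a[3],a[0]]).as_matrix()
    t=R.T@(np.array(target)-o['eef_pos']); now=np.degrees(np.arctan2(R[1,0],R[0,0]))
    print("tool x now %.2f deg, tilt %.4f"%(now,R[2,2]),"shift mm",np.round(t*1000,1),"turn",round(-(ang-now),2))
def orange(im,box,sat=75):
    h=cv2.cvtColor(im,cv2.COLOR_RGB2HSV); w=((h[...,0]>8)&(h[...,0]<28)&(h[...,1]>sat)&(h[...,2]>90)); a,b,c,d=box
    v,u=np.nonzero(w[a:b,c:d]); s=h[a:b,c:d,1][v,u].astype(float)-40
    return len(u),np.array([(u*s).sum()/s.sum()+c,(v*s).sum()/s.sum()+a])
E
python3 - <<'E'
from h import *
T=np.load("top0.npz")['im'];S=np.load("side0.npz")['im']
dc=np.array([.4615,.1172])
n,uv=orange(T,(245,257,252,268)); p=plane("top",uv,.060)[0]; print("flag",n,uv,p,np.degrees(np.arctan2(*(p[:2]-dc)[::-1]))-180)
n,uv=orange(S,(178,190,230,248)); p=plane("side",uv,.060)[0]; print("flag side",n,uv,p,np.degrees(np.arctan2(*(p[:2]-dc)[::-1]))-180)
n,uv=orange(T,(252,262,330,343)); print("marker",n,uv,plane("top",uv,.038)[0])
n,uv=orange(S,(230,250,268,279)); print("marker side",n,uv,plane("side",uv,.034)[0])
inc([.4615,.117,.16],76.5)
E
```

```text
flag 9 [260.13924051 251.23688969] [0.42713882 0.099711   0.06      ] -333.02502286248864
flag side 11 [239.73549107 183.52790179] [0.42865595 0.1055353  0.06      ] -340.44730186840286
marker 12 [336.53193613 256.55189621] [ 0.41252028 -0.06898325  0.038     ]
marker side 37 [273.89265713 240.62850031] [ 0.40985287 -0.07320626  0.034     ]
tool x now 66.98 deg, tilt -1.0000 shift mm [-286.2  379.1   70.8] turn -9.52
```

>>> move_arm --increments '[{"tx":-0.286,"ty":0.379,"tz":0.03,"turn":-9.5},{"tx":-0.286,"ty":0.379,"tz":0.03,"turn":-9.5},{"tx":-0.286,"ty":0.379,"tz":0.03,"turn":-9.5},{"tx":-0.286,"ty":0.379,"tz":0.03,"turn":-9.5},{"tx":-0.286,"ty":0.379,"tz":0.03,"turn":-9.5},{"tx":-0.286,"ty":0.379,"tz":0.03,"turn":-9.5},{"tx":-0.286,"ty":0.379,"tz":0.03,"turn":-9.5},{"tx":-0.286,"ty":0.379,"tz":0.03,"turn":-9.5},{"tx":-0.286,"ty":0.379,"tz":0.03,"turn":-9.5},{"tx":-0.286,"ty":0.379,"tz":0.03,"turn":-9.5},{"tx":-0.286,"ty":0.379,"tz":0.03,"turn":-9.5},{"tx":-0.286,"ty":0.379,"tz":0.03,"turn":-9.5},{"tx":-0.286,"ty":0.379,"tz":0.03,"turn":-9.5},{"tx":-0.286,"ty":0.379,"tz":0.07,"turn":-9.5},{"tx":-0.286,"ty":0.379,"tz":0.07,"turn":-9.5},{"tx":-0.286,"ty":0.379,"tz":0.07,"turn":-9.5},{"tx":-0.286,"ty":0.379,"tz":0.07,"turn":-9.5}]' --gripper 0.5

```text
time_s: 1.52
eef_pos: [0.4615, 0.1185, 0.1619]
eef_rot: [-0.0, 0.785, 0.619, -0.0]
wrist_force: [0.1, -0.2, 1.3]
opening: 0.501
```

Run:
```python
from h import *
inc([.4615,.117,.0695],76.5)
for n in("side","top"):
    im,d=viewer.camera(n); np.savez(f"{n}1.npz",im=im,d=d)
    a,b,c,e={"side":(100,230,190,320),"top":(170,290,200,320)}[n]
    cv2.imwrite(f"pics/{n}1.png",cv2.resize(im[a:b,c:e],None,fx=4.5,fy=4.5,interpolation=cv2.INTER_CUBIC)[:,:,::-1])
```

```text
tool x now 76.54 deg, tilt -1.0000 shift mm [-1.5  0.4 92.4] turn 0.04
```

View pics/side1.png

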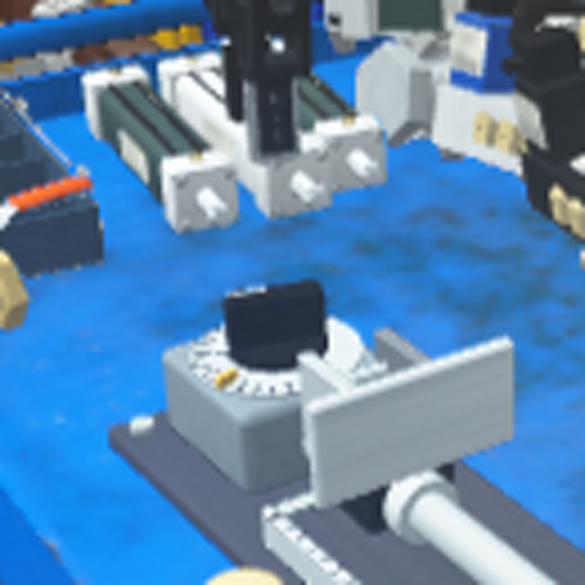

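View pics/top1.png

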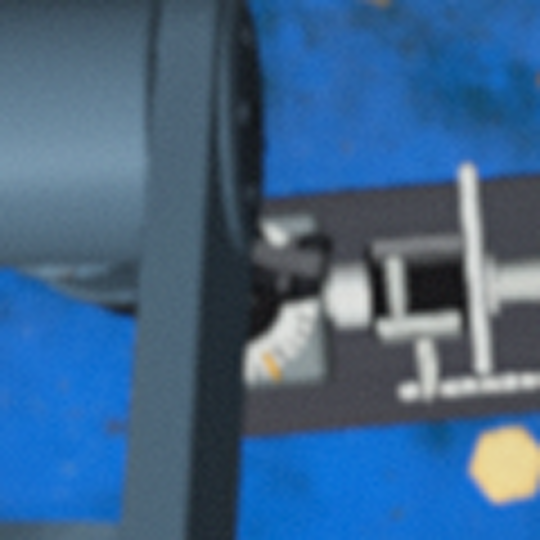

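The side view shows the fingers hanging above the bar (at about 275,300 in the crop). In the top view the arm hides most of the dial. I'll go down and grip.

>>> move_arm --increments '[{"tx":-0.001,"tz":0.03},{"tx":-0.001,"tz":0.06},{"tx":-0.001,"tz":0.08},{"tx":-0.001,"tz":0.092},{"tx":-0.001,"tz":0.092},{"tx":-0.001,"tz":0.092}]'

```text
validation failed for argument at $.in...
```

>>> move_arm --increments '[{"tx":0},{"tx":0},{"tx":0},{"tx":0},{"tx":0},{"tx":0},{"tx":0},{"tx":0}]' --gripper 0

```text
validation failed for argument at $.in...
```

Run:
```python
from h import *
o=get_obs();print(o['wrist_force'],o['torque'],o['q'])
inc([.4615,.117,.0695],118)
```

```text
[0.57503973 0.49376287 1.05267384] [0.00586284 0.0264276  0.03238726] [ 1.38112373e-03  3.52955988e-02  1.91391500e+00  4.52614475e-05
  1.19008523e+00 -1.33462259e+00]
tool x now 76.55 deg, tilt -1.0000 shift mm [-1.7 -0.9 93.4] turn -41.45
```

>>> move_arm --increments '[{"tx":-0.001,"ty":0,"tz":0.03,"turn":0},{"tx":-0.001,"ty":0,"tz":0.06,"turn":0},{"tx":-0.001,"ty":0,"tz":0.08,"turn":0},{"tx":-0.001,"ty":0,"tz":0.092,"turn":0},{"tx":-0.001,"ty":0,"tz":0.092,"turn":0},{"tx":-0.001,"ty":0,"tz":0.092,"turn":0}]'

```text
time_s: 2.12
eef_pos: [0.462, 0.1172, 0.07]
eef_rot: [0.0, 0.785, 0.619, 0.0]
wrist_force: [0.2, -0.6, 0.9]
opening: 0.5
```

Run:
```python
from h import *
o=get_obs();print(o['wrist_force'],o['torque'],o['opening'])
inc([.4615,.117,.0695],76.5)
im,d=viewer.camera("side")
cv2.imwrite("pics/side2.png",cv2.resize(im[100:230,190:320],None,fx=4.5,fy=4.5,interpolation=cv2.INTER_CUBIC)[:,:,::-1])
```

```text
[ 0.16267796 -0.61217105  0.87639247] [-0.02912369  0.02173308 -0.03420085] 0.4997807089554629
tool x now 76.52 deg, tilt -1.0000 shift mm [-0.3 -0.4  0.5] turn 0.02
```

View pics/side2.png

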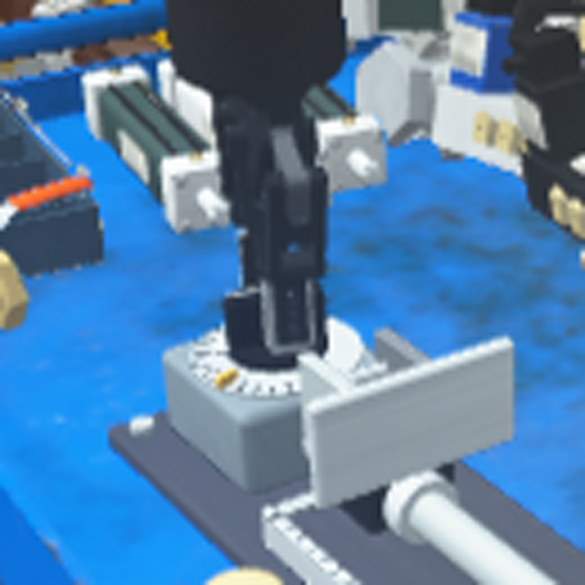

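The side view shows the fingers on either side of the bar at (280,320), so I'll close and turn.

>>> move_arm --increments '[{"tx":0,"ty":0,"tz":0,"turn":0},{"tx":0,"ty":0,"tz":0,"turn":0},{"tx":0,"ty":0,"tz":0,"turn":0},{"tx":0,"ty":0,"tz":0,"turn":0},{"tx":0,"ty":0,"tz":0,"turn":0},{"tx":0,"ty":0,"tz":0,"turn":0},{"tx":0,"ty":0,"tz":0,"turn":0},{"tx":0,"ty":0,"tz":0,"turn":0}]' --gripper 0

```text
time_s: 2.83
eef_pos: [0.4626, 0.1161, 0.071]
eef_rot: [0.001, 0.785, 0.619, 0.0]
wrist_force: [-2.6, -3.7, 8.4]
opening: 0.151
```

>>> move_arm --increments '[{"tx":0,"ty":0,"tz":0,"turn":-4},{"tx":0,"ty":0,"tz":0,"turn":-8},{"tx":0,"ty":0,"tz":0,"turn":-12},{"tx":0,"ty":0,"tz":0,"turn":-16},{"tx":0,"ty":0,"tz":0,"turn":-20},{"tx":0,"ty":0,"tz":0,"turn":-24},{"tx":0,"ty":0,"tz":0,"turn":-28},{"tx":0,"ty":0,"tz":0,"turn":-32},{"tx":0,"ty":0,"tz":0,"turn":-36},{"tx":0,"ty":0,"tz":0,"turn":-39},{"tx":0,"ty":0,"tz":0,"turn":-41},{"tx":0,"ty":0,"tz":0,"turn":-41},{"tx":0,"ty":0,"tz":0,"turn":-41},{"tx":0,"ty":0,"tz":0,"turn":-41}]'

```text
time_s: 4.0
eef_pos: [0.4623, 0.1175, 0.071]
eef_rot: [0.0, 0.519, 0.855, 0.001]
wrist_force: [-3.6, 2.9, 9.0]
opening: 0.148
```

Run:
```python
from h import *
o=get_obs();print(o['wrist_force'],o['torque'],o['opening'])
inc([.4615,.117,.0695],118)
im,d=viewer.camera("side")
cv2.imwrite("pics/side3.png",cv2.resize(im[150:210,205:285],None,fx=8,fy=8,interpolation=cv2.INTER_CUBIC)[:,:,::-1])
```

```text
[-3.62728511  2.86061431  8.98470835] [0.61849465 0.55327068 0.01424759] 0.14836618185760683
tool x now 117.48 deg, tilt -1.0000 shift mm [-0.1 -1.   1.5] turn -0.52
```

View pics/side3.png

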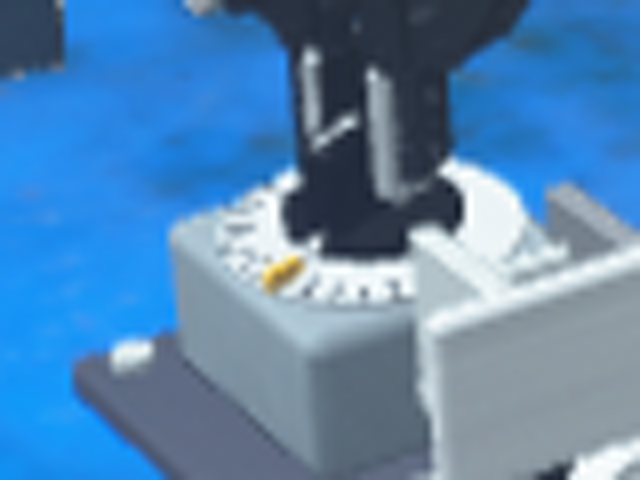

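The pointer tip, at about (313,243) in the crop, lines up with the flag at (283,273). I'll release, rise and move aside to look from the top.

>>> move_arm --increments '[{"tx":0,"ty":0,"tz":0,"turn":0},{"tx":0,"ty":0,"tz":0,"turn":0},{"tx":0,"ty":0,"tz":0,"turn":0},{"tx":0,"ty":0,"tz":0,"turn":0},{"tx":0,"ty":0,"tz":-0.02,"turn":0},{"tx":0,"ty":0,"tz":-0.06,"turn":0},{"tx":0,"ty":0,"tz":-0.1,"turn":0},{"tx":0,"ty":0,"tz":-0.1,"turn":0}]' --gripper 0.5

```text
time_s: 4.72
eef_pos: [0.4665, 0.1168, 0.1769]
eef_rot: [0.005, 0.519, 0.855, 0.003]
wrist_force: [1.8, -0.3, 1.1]
opening: 0.497
```

Run:
```python
from h import *
inc([.47,-.09,.17],3.4)
im,d=viewer.camera("side")
cv2.imwrite("pics/side4.png",cv2.resize(im[150:210,205:285],None,fx=8,fy=8,interpolation=cv2.INTER_CUBIC)[:,:,::-1])
```

```text
tool x now 117.48 deg, tilt -0.9999 shift mm [-185.1  -92.4    7. ] turn 114.08
```

View pics/side4.png

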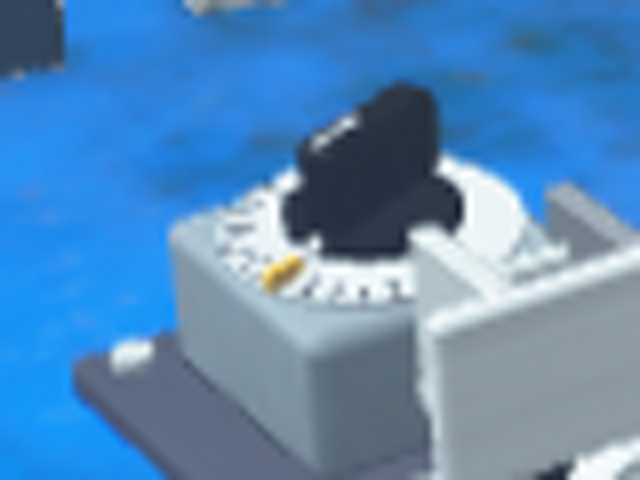

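The dial stayed put, with bar line, pointer tip and flag in line. Now I'll measure the leg geometry from the first pictures.

Run:
```python
from h import *
T=np.load("top0.npz");im=T['im'];P=cloud("top",T['d'])
# yaw from plate long edges: dark/blue boundary, fitted lines
hsv=cv2.cvtColor(im,cv2.COLOR_RGB2HSV); blue=(hsv[...,0]>95)&(hsv[...,0]<125)&(hsv[...,1]>140)
up=[];lo=[]
for u in range(240,395):
    col=blue[:,u]; up.append((u,[v for v in range(200,225) if col[v] and not col[v+1]][-1:])); lo.append((u,[v for v in range(250,275) if not col[v] and col[v+1]][:1]))
for nm,L in(("far",up),("near",lo)):
    w=plane("top",[(u,v[0]+.5) for u,v in L if v],.012); 
    f=cv2.fitLine(w[:,:2].astype(np.float32),cv2.DIST_HUBER,0,.001,.001).ravel(); print(nm,np.arctan(-f[0]/f[1]),f[2:])
# crossbar top from depth
q=P[200:262,290:320].reshape(-1,3);k=q[q[:,2]>.085];print("bar pts",len(k),np.round(cv2.minAreaRect((k[:,:2]*1000).astype(np.float32))[0],1),cv2.minAreaRect((k[:,:2]*1000).astype(np.float32))[1:],np.median(k[:,2]))
# crossbar top by brightness along rows
S=.0
g=cv2.cvtColor(im,cv2.COLOR_RGB2GRAY)
for v in (208,212,216,246,250): print(v,g[v,298:314])
cv2.imwrite("pics/legz.png",cv2.resize(im[200:264,275:345],None,fx=9,fy=9,interpolation=cv2.INTER_CUBIC)[:,:,::-1])
```

```text
far 0.062305406 [0.524124   0.03374106]
near 0.057687476 [ 0.4052955  -0.02499367]
bar pts 298 [423.3   8. ] ((188.04336547851562, 42.92953872680664), 6.924994468688965) 0.10037489685120288
208 [ 94  99 100 126 178 207 200 162 110  93  90  89  84  80  78  80]
212 [ 67  67  67  89 148 202 207 170 106  73  69  71  71  68  71  68]
216 [ 72  75  69  84 138 199 216 186 126  79  70  73  70  71  68  71]
246 [ 72  72  74  73  73  73  94 154 203 204 162 105  70  71  72  70]
250 [ 70  68  71  71  68  69  84 141 200 210 179 117  75  70  68  68]
```

View pics/legz.png

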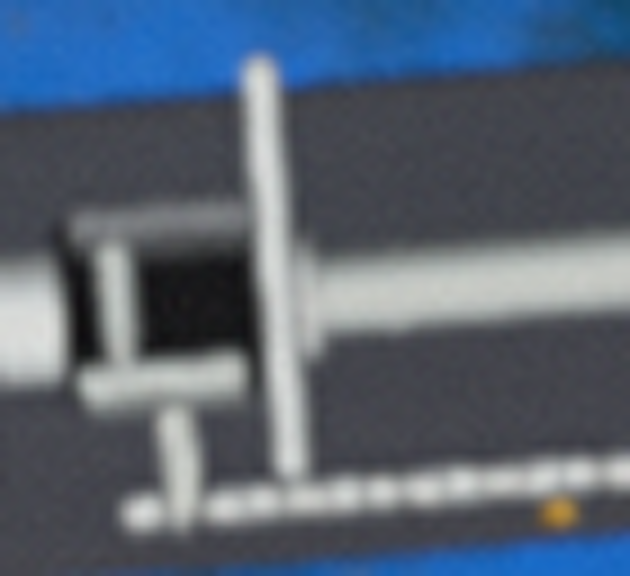

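The crop shows the cross bar from (260,60) to (290,475), the pointer tip at (182,528) and the marker at (559,513).

```bash
cat >> h.py <<'E'
YAW=.060
Rs=np.array([[np.cos(YAW),-np.sin(YAW)],[np.sin(YAW),np.cos(YAW)]])
DC=np.array([.4615,.1172]); SO=DC-Rs@[0,.14]     # stand origin (xy)
def st(p): return Rs.T@(np.array(p)[:2]-SO)
def wo(s): return Rs@np.array(s)+SO
E
python3 - <<'E'
from h import *
print("SO",SO)
pt=plane("top",(294.8,258.0),.036)[0]; mk=plane("top",(336.53,256.55),.037)[0]
print("pt",st(pt),"mk",st(mk),"slide",st(pt)[1]-st(mk)[1])
S=np.load("side0.npz")['im']
b=[plane("top",uv,.102)[0] for uv in((303.0,206.2),(307.2,252.3))]; print("bar ends",[st(x) for x in b])
m=(st(b[0])+st(b[1]))/2; print(m,"grip stand",m+[0,.014],wo(m+[0,.014]))
yl=st(pt)[1]
T0=[0,0]
inc([*wo([m[0],m[1]+.018]),.15],np.degrees(YAW))
E
```

```text
SO [ 0.46989496 -0.02254808]
pt [-0.05494609  0.0506539 ] mk [-0.05997849 -0.04295358] slide 0.09360748019013496
bar ends [array([0.04900496, 0.02150567]), array([-0.05041121,  0.02084678])]
[-0.00070313  0.02117623] grip stand [-0.00070313  0.03517623] [0.46708379 0.01252269]
tool x now 117.48 deg, tilt -1.0000 shift mm [-89.7 -44.9  23.9] turn 114.04
```

Run:
```python
from h import *
inc([*wo([-.0005,.041]),.165],np.degrees(YAW))
```

```text
tool x now 117.48 deg, tilt -1.0000 shift mm [-88.2 -43.8   8.9] turn 114.04
```

>>> move_arm --increments '[{"tx":-0.02,"ty":-0.01,"tz":0.005,"turn":7},{"tx":-0.04,"ty":-0.02,"tz":0.009,"turn":14},{"tx":-0.06,"ty":-0.03,"tz":0.009,"turn":21},{"tx":-0.08,"ty":-0.04,"tz":0.009,"turn":28},{"tx":-0.088,"ty":-0.044,"tz":0.009,"turn":35},{"tx":-0.088,"ty":-0.044,"tz":0.009,"turn":42},{"tx":-0.088,"ty":-0.044,"tz":0.009,"turn":49},{"tx":-0.088,"ty":-0.044,"tz":0.009,"turn":56},{"tx":-0.088,"ty":-0.044,"tz":0.009,"turn":63},{"tx":-0.088,"ty":-0.044,"tz":0.009,"turn":70},{"tx":-0.088,"ty":-0.044,"tz":0.009,"turn":77},{"tx":-0.088,"ty":-0.044,"tz":0.009,"turn":84},{"tx":-0.088,"ty":-0.044,"tz":0.009,"turn":91},{"tx":-0.088,"ty":-0.044,"tz":0.009,"turn":98},{"tx":-0.088,"ty":-0.044,"tz":0.009,"turn":105},{"tx":-0.088,"ty":-0.044,"tz":0.009,"turn":112},{"tx":-0.088,"ty":-0.044,"tz":0.009,"turn":114},{"tx":-0.088,"ty":-0.044,"tz":0.009,"turn":114},{"tx":-0.088,"ty":-0.044,"tz":0.009,"turn":114}]' --gripper 1

```text
time_s: 6.35
eef_pos: [0.4626, 0.0185, 0.1594]
eef_rot: [-0.0, 1.0, 0.031, -0.001]
wrist_force: [0.8, -0.3, 0.3]
opening: 0.996
```

Run:
```python
from h import *
print(get_obs()['opening'],get_obs()['q'],st(get_obs()['eef_pos']))
inc([*wo([-.0005,.041]),.0605],np.degrees(YAW))
for n in("side","top"):
    im,d=viewer.camera(n); np.savez(f"{n}5.npz",im=im,d=d)
    a,b,c,e={"side":(100,230,190,320),"top":(190,270,215,345)}[n]
    cv2.imwrite(f"pics/{n}5.png",cv2.resize(im[a:b,c:e],None,fx=4.5,fy=4.5,interpolation=cv2.INTER_CUBIC)[:,:,::-1])
```

```text
0.995566215974601 [-2.17309874e-01  9.12070070e-03  1.94850423e+00 -6.67459446e-05
  1.18549881e+00 -2.79427210e-01] [-0.00482144  0.0413882 ]
tool x now 3.56 deg, tilt -1.0000 shift mm [ 4.5  0.4 98.9] turn 0.12
```

View pics/side5.png

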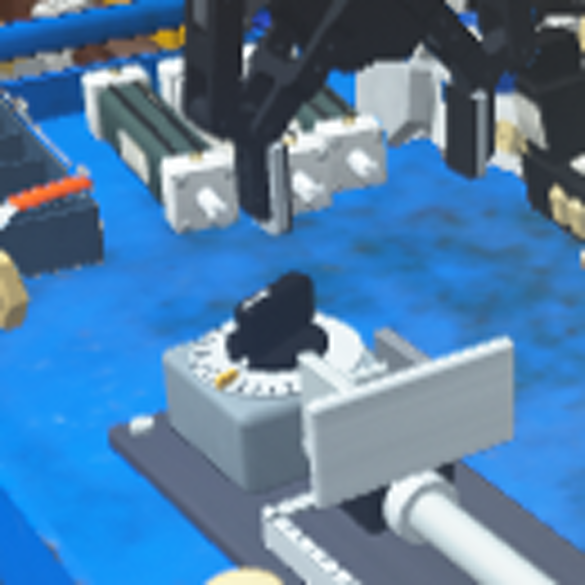

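View pics/top5.png

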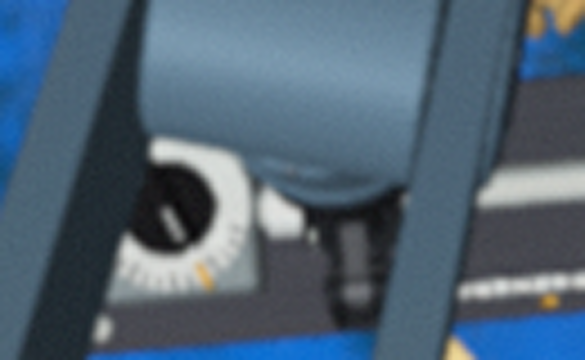

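In the top view the pointer line runs (165,208)→(184,242), about 29°, and the flag sits at (206,277), about 28.6° from the centre. The dial is set. Next I'll go down behind the cross bar.

>>> move_arm --increments '[{"tx":0.0045,"ty":0,"tz":0.02,"turn":0.1},{"tx":0.0045,"ty":0,"tz":0.04,"turn":0.1},{"tx":0.0045,"ty":0,"tz":0.06,"turn":0.1},{"tx":0.0045,"ty":0,"tz":0.08,"turn":0.1},{"tx":0.0045,"ty":0,"tz":0.092,"turn":0.1},{"tx":0.0045,"ty":0,"tz":0.098,"turn":0.1},{"tx":0.0045,"ty":0,"tz":0.098,"turn":0.1},{"tx":0.0045,"ty":0,"tz":0.098,"turn":0.1}]'

```text
time_s: 7.12
eef_pos: [0.4678, 0.0187, 0.0625]
eef_rot: [-0.0, 1.0, 0.03, -0.0]
wrist_force: [-0.1, -0.3, 1.0]
opening: 1.002
```

Run:
```python
from h import *
print(get_obs()['wrist_force'],st(get_obs()['eef_pos']))
inc([*wo([-.0005,.041]),.0605],np.degrees(YAW))
for n in("side","top"):
    im,d=viewer.camera(n); np.savez(f"{n}6.npz",im=im,d=d)
    a,b,c,e={"side":(130,260,200,330),"top":(190,270,215,345)}[n]
    cv2.imwrite(f"pics/{n}6.png",cv2.resize(im[a:b,c:e],None,fx=4.5,fy=4.5,interpolation=cv2.INTER_CUBIC)[:,:,::-1])
```

```text
[-0.10713903 -0.34754282  1.04429525] [0.00038519 0.04128437]
tool x now 3.40 deg, tilt -1.0000 shift mm [-0.9  0.3  2. ] turn -0.04
```

View pics/side6.png

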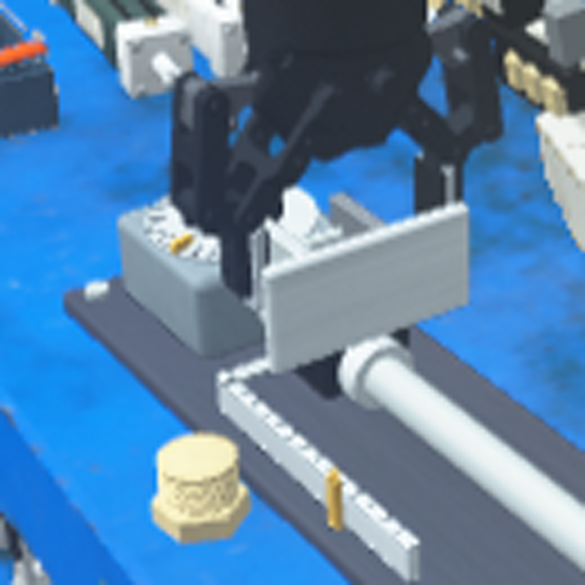

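View pics/top6.png

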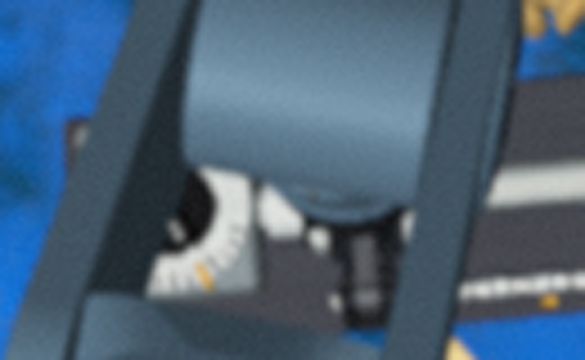

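The side view shows the fingers on either side of cheek and lever, behind the bar, with nothing touching. I'll push out most of the way, stopping short of the mark.

>>> move_arm --increments '[{"tx":-0.001,"ty":0.003,"tz":0.002,"turn":0},{"tx":-0.001,"ty":0.006,"tz":0.002,"turn":0},{"tx":-0.001,"ty":0.012,"tz":0.002,"turn":0},{"tx":-0.001,"ty":0.018,"tz":0.002,"turn":0},{"tx":-0.001,"ty":0.025,"tz":0.002,"turn":0},{"tx":-0.001,"ty":0.032,"tz":0.002,"turn":0},{"tx":-0.001,"ty":0.039,"tz":0.002,"turn":0},{"tx":-0.001,"ty":0.046,"tz":0.002,"turn":0},{"tx":-0.001,"ty":0.053,"tz":0.002,"turn":0},{"tx":-0.001,"ty":0.06,"tz":0.002,"turn":0},{"tx":-0.001,"ty":0.067,"tz":0.002,"turn":0},{"tx":-0.001,"ty":0.074,"tz":0.002,"turn":0},{"tx":-0.001,"ty":0.08,"tz":0.002,"turn":0},{"tx":-0.001,"ty":0.085,"tz":0.002,"turn":0},{"tx":-0.001,"ty":0.088,"tz":0.002,"turn":0},{"tx":-0.001,"ty":0.09,"tz":0.002,"turn":0},{"tx":-0.001,"ty":0.09,"tz":0.002,"turn":0}]'

```text
time_s: 8.63
eef_pos: [0.4724, -0.0721, 0.0605]
eef_rot: [0.0, 1.0, 0.029, 0.0]
wrist_force: [1.7, 4.5, 3.0]
opening: 1.006
```

Run:
```python
from h import *
print(get_obs()['wrist_force'],st(get_obs()['eef_pos']),get_obs()['eef_pos'][2])
for n in("side","top"):
    im,d=viewer.camera(n); np.savez(f"{n}7.npz",im=im,d=d)
    a,b,c,e={"side":(180,260,230,330),"top":(190,270,290,410)}[n]
    cv2.imwrite(f"pics/{n}7.png",cv2.resize(im[a:b,c:e],None,fx=6.5,fy=6.5,interpolation=cv2.INTER_CUBIC)[:,:,::-1])
```

```text
[1.72226973 4.5173296  3.02356567] [-0.00050238 -0.04958688] 0.060495660827143125
```

View pics/side7.png

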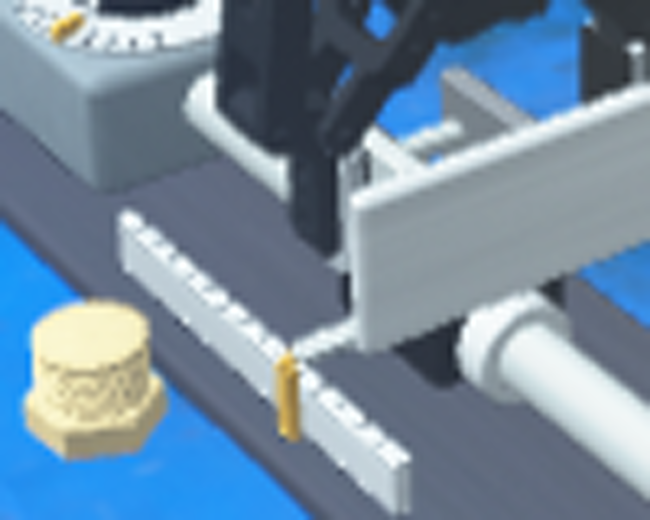

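View pics/top7.png

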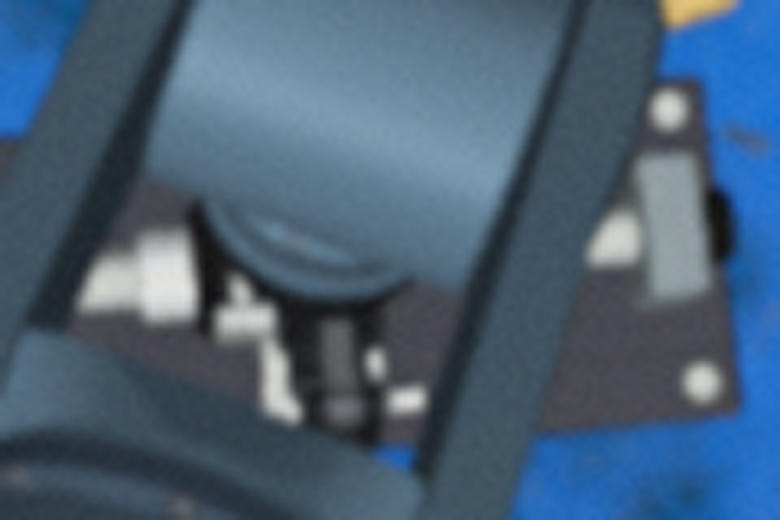

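The side crop shows the pointer running from (350,325) to about (295,352), just behind the marker top at (287,360). In the top crop it runs (270,345)→(288,412), and the arm hides the marker. I'll work out what remains.

Run:
```python
from h import *
T=np.load("top7.npz")['im'];S=np.load("side7.npz")['im'];T0=np.load("top0.npz")['im']
def prof(im,v0,v1,u0,u1,z,n="top"):
    g=cv2.cvtColor(im,cv2.COLOR_RGB2GRAY).astype(float)
    for v in range(v0,v1):
        r=np.clip(g[v,u0:u1]-110,0,None); 
        if r.sum()>60: u=(r*np.arange(u0,u1)).sum()/r.sum(); print(v,round(u,2),np.round(st(plane(n,(u,v),z)[0])*1000,1))
print("start");prof(T0,246,259,291,300,.036)
print("now");prof(T,243,256,328,339,.036)
n,uv=orange(S,(228,252,266,280));print("marker side",n,uv)
for s in (.080,.084,.088,.092,.096):
    tip=wo([-.057,.0507-s]);base=wo([-.03,.0507-s]); 
    c=lambda P:((proj("side",[*P,.036])[0]-[230,180])+.5)*6.5-.5
    print(s,c(tip),c(base))
mk=wo([-.060,-.043]); print("mk proj",proj("side",[*mk,.036]))
```

```text
start
246 293.89 [-27.9  50.6]
247 293.95 [-30.2  50.6]
248 294.13 [-32.4  50.4]
249 294.35 [-34.7  50.1]
250 294.59 [-37.   49.7]
251 294.72 [-39.3  49.6]
252 294.79 [-41.5  49.6]
253 294.81 [-43.8  49.7]
254 295.23 [-46.1  49. ]
255 295.1 [-48.3  49.4]
256 294.91 [-50.5  50.1]
257 294.51 [-52.7  51.1]
258 292.76 [-54.5  55.2]
now
243 331.01 [-28.5 -33.5]
244 331.42 [-30.8 -34.2]
245 331.65 [-33.1 -34.6]
246 331.76 [-35.4 -34.6]
247 331.8 [-37.6 -34.4]
248 331.79 [-39.9 -34.2]
249 331.83 [-42.1 -34.1]
250 331.97 [-44.4 -34.2]
251 332.36 [-46.7 -34.9]
252 332.85 [-49.  -35.7]
253 333.35 [-51.4 -36.7]
254 334.22 [-53.8 -38.4]
marker side 37 [273.89890378 240.62911084]
0.08 [272.30875807 352.62205387] [354.25413036 319.60279465]
0.084 [279.94227595 359.45851721] [362.03054544 326.20712568]
0.088 [287.62856875 366.34224497] [369.85977342 332.8563095 ]
0.092 [295.36818568 373.27372901] [377.74235413 339.55080458]
0.096 [303.16168358 380.25346803] [385.67883482 346.29107567]
mk proj [[274.08923585 238.04893765]]
```

>>> move_arm --increments '[{"tx":0,"ty":0.003,"tz":0,"turn":0},{"tx":0,"ty":0.006,"tz":0,"turn":0},{"tx":0,"ty":0.008,"tz":0,"turn":0},{"tx":0,"ty":0.0085,"tz":0,"turn":0},{"tx":0,"ty":0.0085,"tz":0,"turn":0},{"tx":0,"ty":0.0085,"tz":0,"turn":0}]'

```text
time_s: 9.23
eef_pos: [0.4727, -0.0797, 0.0603]
eef_rot: [-0.0, 1.0, 0.03, 0.0]
wrist_force: [1.4, 4.2, 3.1]
opening: 0.997
```

Run:
```python
from h import *
print(get_obs()['wrist_force'],st(get_obs()['eef_pos']),get_obs()['eef_pos'][2])
I={}
for n in("side","top"):
    im,d=viewer.camera(n); np.savez(f"{n}8.npz",im=im,d=d); I[n]=im
    a,b,c,e={"side":(210,255,245,305),"top":(230,270,310,370)}[n]
    cv2.imwrite(f"pics/{n}8.png",cv2.resize(im[a:b,c:e],None,fx=12,fy=12,interpolation=cv2.INTER_CUBIC)[:,:,::-1])
g=cv2.cvtColor(I["top"],cv2.COLOR_RGB2GRAY).astype(float)
for v in range(243,258):
    r=np.clip(g[v,331:343]-110,0,None)
    if r.sum()>60: u=(r*np.arange(331,343)).sum()/r.sum(); print(v,round(u,2),np.round(st(plane("top",(u,v),.036)[0])*1000,1))
n,uv=orange(I["top"],(252,262,330,343));print(n,uv)
```

```text
[1.42386589 4.23219989 3.05012839] [-0.00067565 -0.05724149] 0.06033901668033881
243 334.58 [-29.2 -41.6]
244 334.72 [-31.5 -41.7]
245 334.95 [-33.8 -42. ]
246 335.19 [-36.1 -42.3]
247 335.44 [-38.4 -42.6]
248 335.64 [-40.6 -42.9]
249 335.75 [-42.9 -42.9]
250 335.94 [-45.2 -43.1]
251 336.57 [-47.5 -44.3]
252 337.47 [-49.9 -46.1]
0 [nan nan]h.py:24: RuntimeWarning: invalid value encountered in scalar divide
  return len(u),np.array([(u*s).sum()/s.sum()+c,(v*s).sum()/s.sum()+a])
```

View pics/side8.png

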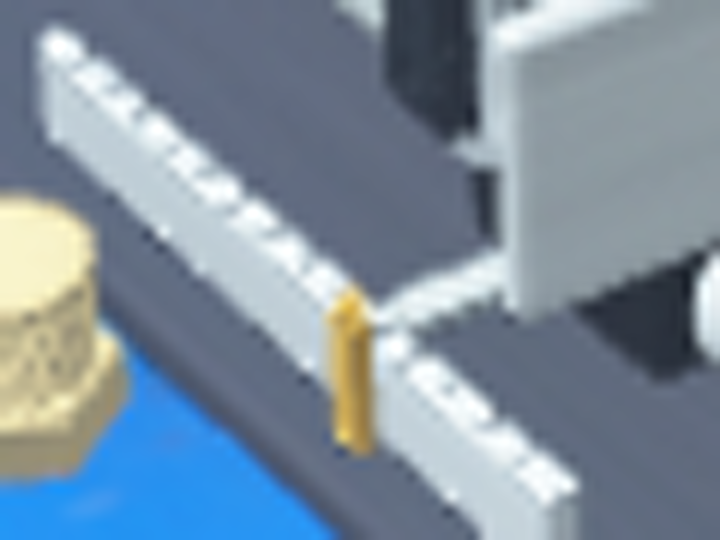

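View pics/top8.png

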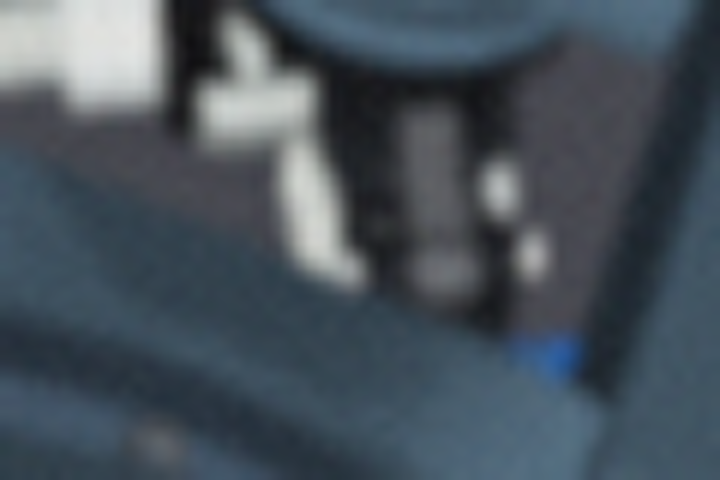

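The side crop shows the pointer line from (500,268) to (380,322), which extends into the marker at about (350,335). The top-view profile puts the pointer about 0.6 mm short. I'll nudge it, dwell, then squeeze.

>>> move_arm --increments '[{"tx":0,"ty":0.0004,"tz":0,"turn":0},{"tx":0,"ty":0.0008,"tz":0,"turn":0},{"tx":0,"ty":0.0008,"tz":0,"turn":0},{"tx":0,"ty":0.0008,"tz":0,"turn":0},{"tx":0,"ty":0.0008,"tz":0,"turn":0},{"tx":0,"ty":0.0008,"tz":0,"turn":0},{"tx":0,"ty":0.0008,"tz":0,"turn":0},{"tx":0,"ty":0.0008,"tz":0,"turn":0}]'

```text
time_s: 10.0
eef_pos: [0.4726, -0.0803, 0.0603]
eef_rot: [-0.0, 1.0, 0.03, 0.0]
wrist_force: [2.5, 6.2, 3.2]
opening: 1.004
```

Run:
```python
from h import *
print(get_obs()['wrist_force'],st(get_obs()['eef_pos'])*1000,get_obs()['eef_pos'][2],np.abs(get_obs()['dq']).max())
I={}
for n in("side","top"):
    im,d=viewer.camera(n); np.savez(f"{n}9.npz",im=im,d=d); I[n]=im
g=cv2.cvtColor(I["top"],cv2.COLOR_RGB2GRAY).astype(float)
g0=cv2.cvtColor(np.load("top0.npz")['im'],cv2.COLOR_RGB2GRAY).astype(float)
for G,a,b,v0,v1 in((g0,289,300,246,256),(g,331,341,244,251)):
    L=[]
    for v in range(v0,v1):
        r=np.clip(G[v,a:b]-120,0,None); u=(r*np.arange(a,b)).sum()/r.sum(); L.append(st(plane("top",(u,v),.036)[0])*1000)
    print(np.round(L,1).tolist(),np.mean(L,0))
# side: pointer rod lines, perpendicular position, in several pics
gs={k:cv2.cvtColor(np.load(f"side{k}.npz")['im'],cv2.COLOR_RGB2GRAY).astype(float) for k in(0,7,8,9)}
for k,(u0,u1,v0,v1) in {7:(276,284,227,236),8:(278,286,229,240),9:(278,286,229,240)}.items():
    for u in range(u0,u1,2):
        c=gs[k][v0:v1,u]; r=np.clip(c-125,0,None); v=(r*np.arange(v0,v1)).sum()/r.sum()
        print(k,u,round(v,2),np.round(st(plane("side",(u,v),.036)[0])*1000,1),end=' | ')
    print()
```

```text
[2.46566624 6.19245551 3.21031208] [ -0.72991688 -57.79824829] 0.06032073248528872 0.0011210382182085732
[[-27.9, 50.6], [-30.2, 50.6], [-32.4, 50.3], [-34.7, 49.9], [-37.0, 49.7], [-39.3, 49.6], [-41.5, 49.7], [-43.8, 49.8], [-46.1, 49.3], [-48.2, 50.5]] [-38.11369976  50.02063828]
[[-31.6, -43.1], [-33.9, -43.5], [-36.2, -43.5], [-38.4, -43.4], [-40.7, -43.2], [-42.9, -43.0], [-45.2, -43.1]] [-38.40746293 -43.25928224]
7 276 233.48 [-49.8 -33.2] | 7 278 232.51 [-45.3 -32.8] | 7 280 231.69 [-41.  -32.7] | 7 282 230.86 [-36.7 -32.7] | 
8 278 236.74 [-52.3 -43.8] | 8 280 234.95 [-46.5 -41.3] | 8 282 233.8 [-41.7 -40.4] | 8 284 232.82 [-37.1 -40. ] | 
9 278 236.77 [-52.3 -43.8] | 9 280 235.24 [-47. -42.] | 9 282 233.84 [-41.7 -40.5] | 9 284 233.03 [-37.5 -40.5] |
```

Run:
```python
from h import *
S=np.load("side0.npz")['im'];T=np.load("top0.npz")['im']
def blob(im,u,v,r):
    g=cv2.cvtColor(im,cv2.COLOR_RGB2GRAY).astype(float)[v-r:v+r+1,u-r:u+r+1]; w=np.clip(g-130,0,None); V,U=np.mgrid[v-r:v+r+1,u-r:u+r+1]
    return np.array([(w*U).sum(),(w*V).sum()])/w.sum()
for s,t in(((326,290),(398,249)),((372,266),(393,207)),((221,194),(237,263))):
    a=blob(S,*s,4);b=blob(T,*t,3);P=plane("top",b,.015)[0]
    print(a,b,st(P)*1000,"side residual px (obs-pred)",a-proj("side",P)[0], "side y-top y mm",(st(plane("side",a,.015)[0])-st(P))*1000)
```

```text
[325.69171932 289.22115065] [397.51458576 248.26254376] [ -51.75499398 -185.12969586] side residual px (obs-pred) [-0.82024642 -0.51705846] side y-top y mm [-0.32508768  1.71399248]
[371.13835771 265.61792276] [392.3985932  206.39390387] [  46.30891884 -185.1634377 ] side residual px (obs-pred) [-0.79913479 -0.48576159] side y-top y mm [-0.22655909  1.75746733]
[220.87598736 193.54423381] [236.54712644 262.51494253] [-51.91647341 185.29311844] side residual px (obs-pred) [-0.72865589 -0.57182594] side y-top y mm [-0.17813892  3.14728448]
```

Screws seen in both views show the side camera biased by (−0.8, −0.5) px, about +2 mm in y. With that corrected, both views put the pointer near −43.2 mm and the marker at −43.0 to −43.6 mm, so the leg is on its mark. One quick check of the centring between cheek and lever before squeezing.

Run:
```python
from h import *
T=np.load("top0.npz")['im'];g=cv2.cvtColor(T,cv2.COLOR_RGB2GRAY)
for u in (286,292,296,298): print(u,g[220:250,u])
for v in (221,227,238.2,244.5): print(v,st(plane("top",(292,v),.097)[0])*1000)
```

```text
286 [ 71  72  76  97 120 122 123 143 165 166 154 154 146 136 131 124 115 103
  90  85 119 166 192 194 169 129  97  76  71  72]
292 [ 70  78  93 115 123 113  94  73  57  33  25  21  24  22  20  25  23  23
  30  77 146 187 191 164 138 128 133 139 127 118]
296 [ 67  73  99 119 124 107  84  68  49  32  24  25  24  25  23  24  23  23
  39  90 151 187 191 169 136 123 125 136 144 158]
298 [ 69  80 103 123 125 107  80  63  44  24  25  22  23  27  28  24  24  25
  56 115 168 191 187 162 124  94  72  69  70  72]
221 [19.78005413 47.82885951]
227 [ 6.81252989 48.84368347]
238.2 [-17.21860551  50.72433329]
244.5 [-30.63700201  51.77444201]
```

>>> move_arm --increments '[{"tx":0.001,"ty":0,"tz":0,"turn":0},{"tx":0.001,"ty":0,"tz":0,"turn":0},{"tx":0.001,"ty":0,"tz":0,"turn":0},{"tx":0.001,"ty":0,"tz":0,"turn":0},{"tx":0.001,"ty":0,"tz":0,"turn":0},{"tx":0.001,"ty":0,"tz":0,"turn":0},{"tx":0.001,"ty":0,"tz":0,"turn":0},{"tx":0.001,"ty":0,"tz":0,"turn":0}]' --gripper 0.6

```text
time_s: 10.77
eef_pos: [0.4728, -0.0802, 0.0601]
eef_rot: [-0.0, 1.0, 0.03, -0.001]
wrist_force: [-1.9, 4.4, 5.6]
opening: 0.604
```

Run:
```python
from h import *
o=get_obs();print(o['wrist_force'],st(o['eef_pos'])*1000,o['eef_pos'][2])
```

```text
[-1.88866769  4.41558478  5.56361996] [ -0.50847311 -57.74101363] 0.060128180826283045
```

>>> move_arm --increments '[{"tx":0,"ty":0,"tz":0,"turn":0},{"tx":0,"ty":0,"tz":0,"turn":0},{"tx":0,"ty":0,"tz":0,"turn":0},{"tx":0,"ty":0,"tz":0,"turn":0},{"tx":0,"ty":0,"tz":0,"turn":0},{"tx":0,"ty":0,"tz":0,"turn":0},{"tx":0,"ty":0,"tz":0,"turn":0},{"tx":0,"ty":0,"tz":0,"turn":0},{"tx":0,"ty":0,"tz":0,"turn":0},{"tx":0,"ty":0,"tz":0,"turn":0}]' --gripper 0

```text
time_s: 11.6
eef_pos: [0.4726, -0.0808, 0.0619]
eef_rot: [0.0, 1.0, 0.03, -0.001]
wrist_force: [-9.5, 4.3, 26.2]
opening: 0.398
```

Run:
```python
from h import *
o=get_obs();print(o['wrist_force'],st(o['eef_pos'])*1000,o['eef_pos'][2],o['opening']*85)
I={}
for n in("side","top"):
    im,d=viewer.camera(n); np.savez(f"{n}10.npz",im=im,d=d); I[n]=im
    a,b,c,e={"side":(170,255,225,325),"top":(190,270,290,410)}[n]
    cv2.imwrite(f"pics/{n}10.png",cv2.resize(im[a:b,c:e],None,fx=6.5,fy=6.5,interpolation=cv2.INTER_CUBIC)[:,:,::-1])
g=cv2.cvtColor(I["side"],cv2.COLOR_RGB2GRAY).astype(float)
for u in range(278,286,2):
    c=g[229:240,u]; r=np.clip(c-125,0,None); v=(r*np.arange(229,240)).sum()/r.sum(); print(u,round(v,2),st(plane("side",(u,v),.036)[0])*1000)
G=cv2.cvtColor(I["top"],cv2.COLOR_RGB2GRAY).astype(float)
for v in range(243,255):
    r=np.clip(G[v,330:341]-120,0,None)
    if r.sum()>50: u=(r*np.arange(330,341)).sum()/r.sum(); print(v,st(plane("top",(u,v),.036)[0])*1000)
```

```text
[-9.47874686  4.31984563 26.16332715] [ -0.79615199 -58.34908345] 0.0618918834428676 33.85865845224407
278 236.93 [-52.59551888 -44.24049115]
280 235.22 [-46.92268616 -41.96010154]
282 234.05 [-42.08935693 -41.05884093]
284 233.39 [-38.07122561 -41.46489389]
243 [-29.40671082 -43.93295052]
244 [-31.67382343 -43.91365364]
245 [-33.93273896 -43.82289045]
246 [-36.17827871 -43.60170521]
247 [-38.43105648 -43.48435614]
248 [-40.66838051 -43.21280963]
249 [-42.92539398 -43.18673383]
250 [-45.21589682 -43.563349  ]
251 [-47.60126232 -45.0415857 ]
```

View pics/side10.png

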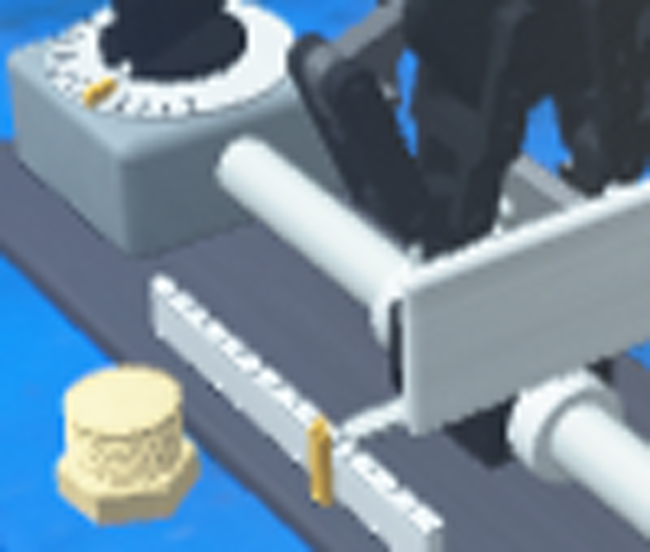

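View pics/top10.png

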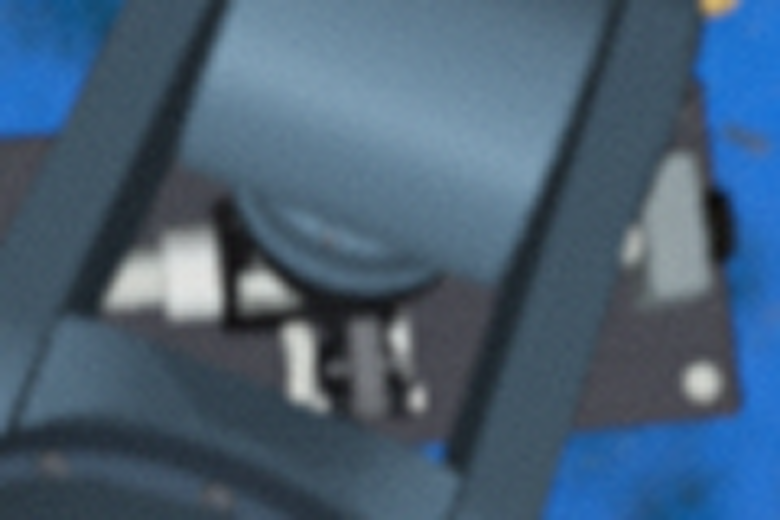

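The side crop shows the lever squeezed between the fingers, the pointer aimed at the marker (320,430), and the dial tip at (125,70) on the flag line (98,92). The opening of 34 mm fits a closed lever: the same reading gave 12.6 mm on the 14 mm bar. I'll let it settle and recheck.

>>> move_arm --increments '[{"tx":0,"ty":0,"tz":0,"turn":0},{"tx":0,"ty":0,"tz":0,"turn":0},{"tx":0,"ty":0,"tz":0,"turn":0},{"tx":0,"ty":0,"tz":0,"turn":0},{"tx":0,"ty":0,"tz":0,"turn":0},{"tx":0,"ty":0,"tz":0,"turn":0}]'

```text
time_s: 12.2
eef_pos: [0.4726, -0.0808, 0.0619]
eef_rot: [0.0, 1.0, 0.03, -0.001]
wrist_force: [-9.3, 4.4, 25.1]
opening: 0.404
```

Run:
```python
from h import *
o=get_obs();print(o['wrist_force'],st(o['eef_pos'])*1000,o['eef_pos'][2],o['opening']*85,np.abs(o['dq']).max())
im,_=viewer.camera("top");G=cv2.cvtColor(im,cv2.COLOR_RGB2GRAY).astype(float);L=[]
for v in range(244,251):
    r=np.clip(G[v,330:341]-120,0,None);u=(r*np.arange(330,341)).sum()/r.sum();L.append(st(plane("top",(u,v),.036)[0])*1000)
print(np.mean(L,0))
```

```text
[-9.28355092  4.38870502 25.08570294] [ -0.79345122 -58.33255602] 0.06187970781623002 34.34173457427466 0.0008136080937646811
[-38.43286986 -43.54811868]
```

```bash
python3 -c "
from bench import workorder; print(workorder.hand_in())"
```

```text
the job is handed in; nothing more can be done
None
```

I set the dial to the flag, pushed the leg out to its marker, squeezed the lever shut there, and handed the job in at about 12 s with the fingers still holding. `hand_in` gives no verdict.

Last checks:
- **Dial:** the pointer line reads about 29° and the flag about 28.6° in the top view. The side view still showed them in line after the squeeze.
- **Leg:** the pointer is at −43.5 mm along the stand, and the marker at about −43.0 to −43.6 mm. The arm had stopped moving.
- **Lever:** the gripper reads 34 mm against 36 mm for a closed lever. It also read 1.4 mm low on the 14 mm dial bar, so I take the lever as fully closed. I could not measure the finger force on the lever.
- **Surroundings:** I did not measure the fittings or markers again. The plug and both brass markers looked unmoved in the last side view.

What disagreed:
- **Side camera:** it placed things about 2 mm further towards +y than the top camera. I found this from the plate screws and corrected for it.
- **Marker check:** in the later top views the arm hid the length marker, so the leg check uses the marker position from the first picture.
- **Wrist force:** it rose to about 25 N upward during the squeeze, and the tool lifted 1.8 mm. The fingertips may be rubbing on the housing or the plates. That is well below the 120 N wrist limit.

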